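Index the centrifuge rotor for loading

TASK

The centrifuge is waiting for its last samples: turn its rotor until the one bucket without tubes faces squarely to the front of the machine, where the control panel is. Ease it round with a fingertip against one of the bare rotor arms - don't grip the rotor, spin it or lean on it, and don't touch the hanging buckets or their tubes. Leave the things on the bench where they stand, and let the rotor come to rest.

Things in the scene. Friction and masses are not known exactly. Their poses are not given: they have to be found in the camera images.
- centrifuge: White bench centrifuge, fixed, 430 mm wide, 570 mm deep, deck 235 mm high. Origin on the bench under the vertical rotor axis; -x points to its front (sloped control panel, reaching 320 mm from the axis, lower than the deck), +x to the back. Round open chamber of 195 mm radius about the axis. The open lid rises from a hinge 250 mm behind the axis, leaning back 15 degrees, to 690 mm above the bench.
- rotor: Aluminium swing-out rotor, turns either way without end stops about its z (up). Origin on the axis, 203 mm above the bench, level with the arms' undersides. The empty bucket hangs in its -x direction. Four arms at 45, 135, 225, 315 degrees from its x. 0.12 N m of drag (2 to 3 N at 55 mm from the axis turns it, and it stays where left); inertia about 0.01 kg m2, so it coasts a few degrees if pushed fast and jolts if struck fast.
- spoke_mid (a point): Middle of the upper face of the rotor arm at 135 degrees, 60 mm from the axis, 225 mm above the bench. Each arm is a bare bar 18 mm wide, 22 mm deep, ending in a crosspiece 98 mm wide, 102 to 116 mm from the axis.
- nut_top (a point): Top of the rotor nut, on the axis, 235 mm above the bench; nut 14 mm and hub 24 mm in radius. Between hub, two neighbouring arms and the bucket (from 84 mm off the axis) lies an open pocket for a finger, free for 26 mm all round a point 58 mm off the axis, half-way between the arms; no floor until 92 mm above the bench.
- bucket_empty: The empty bucket: a steel cup of 56 mm diameter, 89 mm deep, with four open bores in a white insert and no tubes. Origin at its swing pivot, on the cup's axis, 112 mm from the rotor axis and 214 mm above the bench; its rim is 14 mm higher. It hangs from two pins and can swing outwards; local x points away from the rotor axis.
- bucket_a: A bucket of the same shape and mounting, holding four amber sample tubes with red caps that reach 246 mm above the bench; its origin as on the empty one. It hangs in the rotor's -y direction.
- bucket_b: Another full bucket, in the rotor's +x direction (opposite the empty one).
- bucket_c: Another full bucket, in the rotor's +y direction.
- tube_rack: Bystander: loose white tube rack, 144 x 56 mm, with four capped tubes, 106 mm high in all; origin at the centre of its underside.
- specimen_cup: Bystander: loose white lidded specimen cup, 68 mm in diameter, 70 mm high; origin at the centre of its underside.
- reagent_bottle: Bystander: loose amber bottle, 64 mm in diameter, 160 mm high; origin at the centre of its underside.

How it is judged:
By the outcome, as a careful person would: the job done as asked, in the order asked, and still so for the second after the job is handed in, with the robot touching nothing.
It also fails if it takes over 64 s, if anything falls off the work surface, if the arm or the gripper's body presses on something with over 40 N, if the wrist force passes 120 N, or if a joint passes its speed limit or range.

ROBOT

A 7-joint arm with a two-finger parallel gripper is mounted at the origin on the work surface. World frame = base frame: x ahead of the robot, y to its left, z up, the work surface at z = 0. Lengths are in m, angles in rad, forces in N, time in s.
With the tool pointing down it reaches from about 0.425 to 0.925 m from the base axis. Payload 6.8 kg.
Tool frame: the origin (TCP) lies at the very end of the fingers, on their centre line; the grasp point (between the pads) lies pinch_z behind it (pinch_z is the distance from the TCP to the grasp point, in m); z points along the fingers, y is the direction in which the jaws open and shut (so a half turn about z gives the same grasp; the last joint's range is limited). The gripper opens to 85 mm and grips with 20 to 120 N. Pads are 22 mm wide; open, the fingers measure 114 mm over their backs; the gripper's body (76 mm by 85 mm) begins 54 mm behind the grasp point. The pads swing forward as they close: fully open they stand 13 mm farther back than shut.
Start: joints at [-1.265, 0.477, 0.022, 1.555, -0.011, 1.109, -0.083], TCP at [0.271, 0.618, 0.231] pointing down, gripper open.
Joint ranges: [-2.96, 2.96], [-0.34, 2.1], [-1.41, 1.46], [0.24, 2.44], [-1.37, 4.51], [0.17, 1.92], [-2.96, 2.96]. Speed limits (rad/s): [2.39, 2.39, 3.14, 3.14, 3.14, 3.14, 3.14].

INTERFACE

Orientations are given as [roll, pitch, yaw] about the fixed x, y, z axes, in that order (R = Rz(yaw) Ry(pitch) Rx(roll)).
In Python, from plant import * gives the robot as it stands. The module is installed in compiled form; this text tells all that it offers.
- The arm moves only by the tool send_rows, never from a script. Its argument "moves" is a list of rows, each an object of numbers: "dx", "dy", "dz": the shift along the tool's x, y, z scaled (see below); "wx", "wy", "wz": the turn, a rotation vector about the tool's x, y, z scaled (see below). A call has 1 to 12 rows; each row is the pose to reach, as a shift and turn from the pose commanded when the call began, along the tool's axes at that moment; what a row does not reach only later rows make up. The controller multiplies each number of a shift by 20 cm and each number of a turn by 45 degrees. A row lasts 1/10 s, in which the tool goes at most 50 mm and 8.59 degrees, less where a joint would pass 70% of its speed; a pose out of reach is approached as far as the arm can. A call with a number of a shift or a turn outside -1 to 1 is refused whole. A call with a gripper value outside its range is refused whole. "hand" is the opening, from 0 (shut) to 1 (fully open), set as the call begins (left out, the last holds). The fingers move at their own pace and stop on an object; the grip force is fixed at half the most. Time passes only in rows, so rows that repeat a pose let the fingers close. It gives the time, the measured TCP pose, the force and the opening at its end, in the units of the state.
- get_state(): the state, without advancing time (a new reading comes with each control period).
- camera(name): name is "scene" or "side" or "wrist"; returns a dict with "color" (420x560x3 uint8, red, green, blue), "intrinsics" (3x3 intrinsics, pixels), "R" (3x3) and "t" (3): a world point X has camera coordinates R X + t; the wrist camera has in their place "mount" (4x4, takes a point from camera to tool coordinates, whose origin is the TCP and whose axes are the flange's). Camera axes: x right, y down, z forward; pixel columns grow to the right and rows downward; lengths in m; the calibration is good to about 2 mm. The wrist camera is an equidistant fisheye: a pixel r from the principal point sees the ray r / f radians off the axis. A picture is of the moment at which its call begins: read the wrist's pose just before it. There is no depth.
- finish_job(): hands the job in, once; it reports no verdict.
The state is a dict: "t": time; "qpos": joint angles; "joint_velocities": joint speeds; "effort": joint torques, N m; "eef_pos": TCP position; "eef_rot": TCP orientation; "force": force on the tool from outside, world axes, zero at the start; "wrist_torque": the same for the moment, N m; "width": opening from 0.0 (shut) to 1.0 (fully open).
Only numpy, scipy, OpenCV 4.12 (cv2) and the standard library are available. Lean on these libraries where they do the work, as an engineer would, in place of code of your own. Each camera call takes 0.05 s, during which the arm holds its last target.

## Working session

There is one attempt and no reset: what is moved stays moved. The work goes in short steps, Python scripts to look and compute and a tool call to move; the robot and the scene stay as the last step left them, time stands still between calls to the robot, and variables do not carry over. Pictures are saved under pics/ and viewed, and the job is handed in when it is done.

Besides the shell and the picture viewer there is one more tool, called after "Call:" in YAML: its name, and indented under it one key for each argument. send_rows: Moves the arm, as the interface text tells. Shifts and turns lie within -1 to 1; 1 stands for 20 cm of shift or 45 degrees of turn. Its arguments: {"type":"object","properties":{"moves":{"type":"array"},"hand":{"type":"number"}},"required":["moves"]}

```bash
mkdir -p pics; python3 - <<'E'
from plant import *
import cv2,pickle
s=get_state();print(s)
d={}
for n in ["scene","side","wrist"]:
    c=camera(n);d[n]=c
    cv2.imwrite(f"pics/{n}0.png",c["color"][:,:,::-1])
    print(n,{k:v for k,v in c.items() if k!="color"})
pickle.dump((s,d),open("d0.pkl","wb"))
E
```

```text
{'t': 0.0, 'qpos': array([-1.265098  ,  0.47781303,  0.02234298,  1.55644038, -0.01152347,
        1.109295  , -0.08311052]), 'joint_velocities': array([ 0.00150916, -0.00041194, -0.00145537,  0.00031638,  0.00012203,
        0.0006928 , -0.00040048]), 'effort': array([-1.05643112e-04, -5.96445143e+01,  1.60784427e+00, -2.81204867e+01,
        1.24802714e-02,  9.29331552e-03,  1.13527483e-05]), 'eef_pos': array([0.27118362, 0.61748918, 0.23032178]), 'eef_rot': array([-3.13976859e+00,  1.16805712e-04,  2.72779227e+00]), 'force': array([0.74048898, 0.64720058, 0.07667998]), 'wrist_torque': array([ 0.01647132, -0.01150068,  0.00391755]), 'width': 1.003315756162466}
scene {'intrinsics': array([[394.3337516 ,   0.        , 275.89043077],
       [  0.        , 394.3337516 , 207.93715153],
       [  0.        ,   0.        ,   1.        ]]), 'R': array([[-0.75689181,  0.65345795,  0.01036787],
       [ 0.38484198,  0.45846727, -0.80106455],
       [-0.52821533, -0.6023292 , -0.59848818]]), 't': array([ 0.34206102, -0.13000115,  1.52674803])}
side {'intrinsics': array([[468.18384274,   0.   
[... 156 characters left out ...]
5563731,  0.01177178],
       [-0.42311361, -0.64650963, -0.63482294],
       [ 0.36034188,  0.52277382, -0.77256796]]), 't': array([-0.39599808,  0.42126032,  0.97122227])}
wrist {'intrinsics': array([[325.1922621 ,   0.        , 277.67431331],
       [  0.        , 325.1922621 , 203.40651954],
       [  0.        ,   0.        ,   1.        ]]), 'mount': array([[ 2.14811710e-04, -9.64831980e-01, -2.62867274e-01,
         6.57075472e-02],
       [ 9.99999853e-01,  7.65453886e-05,  5.36233503e-04,
         1.01685255e-03],
       [-4.97253955e-04, -2.62867351e-01,  9.64831855e-01,
        -1.42461050e-01],
       [ 0.00000000e+00,  0.00000000e+00,  0.00000000e+00,
         1.00000000e+00]])}
```

View pics/scene0.png

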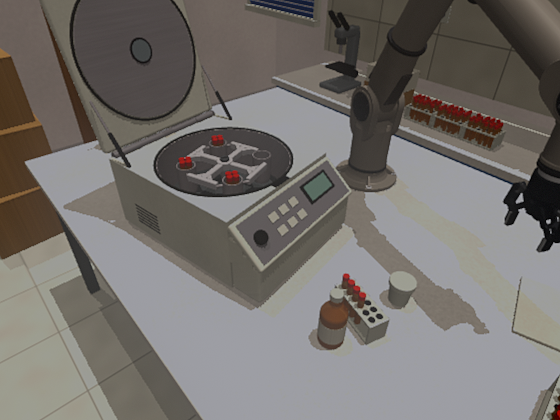

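View pics/side0.png

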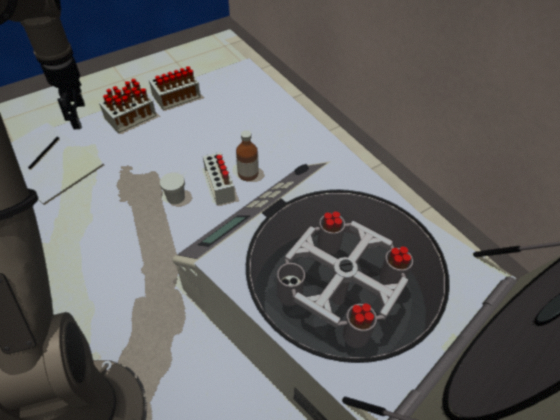

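View pics/wrist0.png

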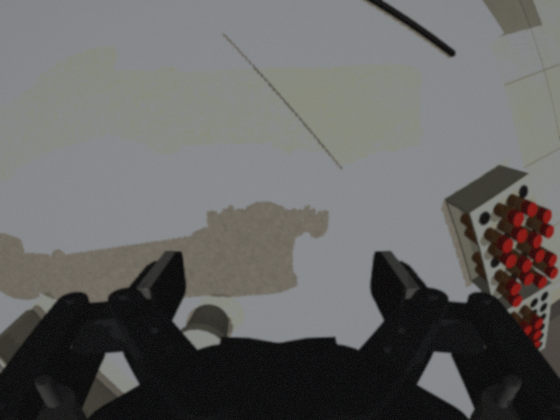

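The side view shows the rotor nut near (346,267) and the empty bucket near (291,275). Full buckets are at (333,221), (400,258) and (362,315), and the panel lies to the upper left. I'll zoom in to measure.

```bash
python3 - <<'E'
import cv2
a=cv2.imread("pics/side0.png")[170:380,225:465]; cv2.imwrite("pics/side0z.png",cv2.resize(a,None,fx=2.8,fy=2.8,interpolation=cv2.INTER_CUBIC))
a=cv2.imread("pics/scene0.png")[115:305,105:365]; cv2.imwrite("pics/scene0z.png",cv2.resize(a,None,fx=3,fy=3,interpolation=cv2.INTER_CUBIC))
E
```

```text
(no output)
```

View pics/side0z.png

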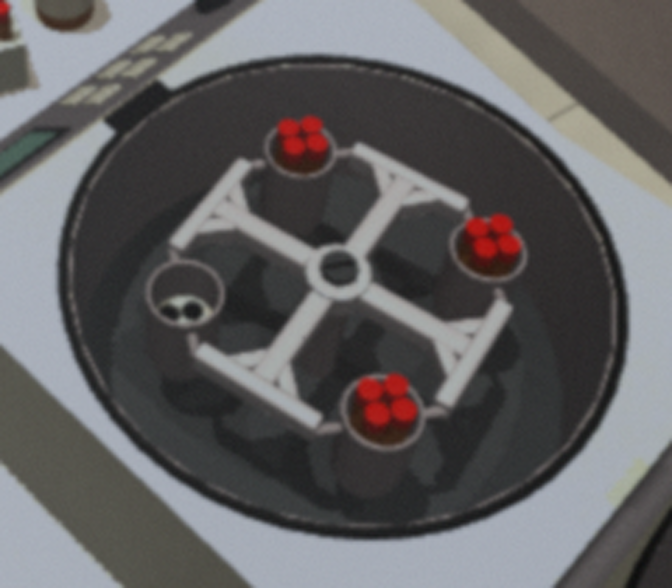

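View pics/scene0z.png

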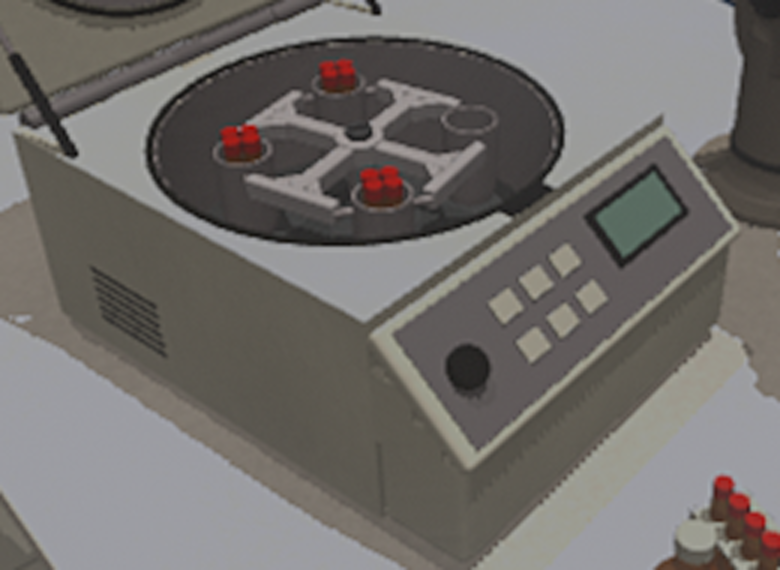

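```bash
cat > h.py <<'E'
import numpy as np, pickle
def proj(c,X):
    X=np.atleast_2d(X); p=X@c["R"].T+c["t"]; k=c["intrinsics"]
    return np.c_[k[0,0]*p[:,0]/p[:,2]+k[0,2],k[1,1]*p[:,1]/p[:,2]+k[1,2]]
def back(c,uv,z):
    k=c["intrinsics"];uv=np.atleast_2d(uv).astype(float)
    d=np.c_[(uv[:,0]-k[0,2])/k[0,0],(uv[:,1]-k[1,2])/k[1,1],np.ones(len(uv))]@c["R"]
    o=-c["R"].T@c["t"]; return o+d*((z-o[2])/d[:,2])[:,None]
def tri(cs,uvs):
    A=[];b=[]
    for c,uv in zip(cs,uvs):
        k=c["intrinsics"];d=c["R"].T@np.array([(uv[0]-k[0,2])/k[0,0],(uv[1]-k[1,2])/k[1,1],1]);d/=np.linalg.norm(d)
        o=-c["R"].T@c["t"];P=np.eye(3)-np.outer(d,d);A.append(P);b.append(P@o)
    return np.linalg.lstsq(np.vstack(A),np.hstack(b),rcond=None)[0]
E
python3 - <<'E'
from h import *
s,d=pickle.load(open("d0.pkl","rb"))
S,C=d["side"],d["scene"]
fs=lambda p:np.array(p)/2.8+[225,170]
fc=lambda p:np.array(p)/3+[105,115]
print("nut",tri([S,C],[fs([340,265]),fc([358,130])]))
side=dict(empty=[185,293],f1=[301,148],f2=[489,247],f3=[383,411])
sc=dict(empty=[469,120],f1=[380,193],f2=[242,149],f3=[336,83])
for k in side: print(k,tri([S,C],[fs(side[k]),fc(sc[k])]).round(4),back(S,fs(side[k]),.228).round(4),back(C,fc(sc[k]),.228).round(4))
n=back(S,fs([340,265]),.235)[0];n2=back(C,fc([358,130]),.235)[0];print(n,n2)
def ang(v):return np.degrees(np.arctan2(v[1],v[0]))
print("latch",tri([S,C],[fs([138,105]),fc([530,198])]))
L=back(S,fs([138,105]),.235)[0];print(L,ang(L-n)); L=back(C,fc([530,198]),.235)[0];print(L,ang(L-n2))
P=back(C,fc([[16,135],[368,325]]),.235);print("deck edge scene",P,ang(P[1]-P[0]))
P=back(S,[[177,262],[310,395]],.235);print("deck edge side",P,ang(P[1]-P[0]))
P=back(C,fc([[368,325],[662,118]]),.24);print("deck front scene",P,ang(P[1]-P[0]))
for z in(.1,.13,.16):
 P=back(C,fc([[468,468],[738,230]]),z);print("panel low scene",P,ang(P[1]-P[0]),np.linalg.norm(P[1]-P[0]))
E
```

```text
nut [ 0.56611649 -0.10454941  0.23103017]
empty [ 0.4628 -0.0595  0.2243] [[ 0.4622 -0.062   0.228 ]] [[ 0.466  -0.0538  0.228 ]]
f1 [ 0.6119 -0.0027  0.227 ] [[ 0.6119 -0.0036  0.228 ]] [[ 0.6124 -0.001   0.228 ]]
f2 [ 0.6685 -0.1508  0.2276] [[ 0.6701 -0.1518  0.228 ]] [[ 0.6677 -0.1483  0.228 ]]
f3 [ 0.5207 -0.2088  0.2252] [[ 0.52  -0.21   0.228]] [[ 0.5232 -0.2037  0.228 ]]
[ 0.56549785 -0.10720169  0.235     ] [ 0.56882906 -0.09726201  0.235     ]
latch [0.52449527 0.09876885 0.23539415]
[0.52712143 0.09676528 0.235     ] 100.6556366355549
[0.52124469 0.10010718 0.235     ] 103.55494317654518
deck edge scene [[ 0.8247787  -0.29772893  0.235     ]
 [ 0.73473601  0.15448566  0.235     ]] 101.26116454908849
deck edge side [[ 0.28561728  0.08427376  0.235     ]
 [ 0.35306092 -0.27382296  0.235     ]] -79.33390386039663
deck front scene [[0.73806887 0.15974958 0.24      ]
 [0.33163831 0.08079763 0.24      ]] -169.00681144281273
panel low scene [[0.6899098  0.21794146 0.1       ]
 [0.25294697 0.13318404 0.1       ]] -169.0226878049805 0.44510709551261174
panel low scene [[0.70798806 0.24078992 0.13      ]
 [0.28959163 0.15963381 0.13      ]] -169.0226878049805 0.42619466669608436
panel low scene [[0.72606633 0.26363838 0.16      ]
 [0.32623628 0.18608358 0.16      ]] -169.02268780498054 0.40728223787955675
```

The empty bucket bears about 156.1° in the world frame and the machine's front about 101°, with the axis near (0.566, -0.1055). That means turning clockwise by about 55°. I'll use the arm at about 21°: enter the pocket on its counter-clockwise side and push. First I'll close the fingers, lift and travel over.

Call:
send_rows:
  moves:
    - {"dz":-0.2}
    - {"dz":-0.4}
    - {"dz":-0.55}
    - {"dx":-0.17,"dy":-0.14,"dz":-0.55}
    - {"dx":-0.34,"dy":-0.28,"dz":-0.55}
    - {"dx":-0.5,"dy":-0.42,"dz":-0.55}
    - {"dx":-0.67,"dy":-0.56,"dz":-0.55}
    - {"dx":-0.84,"dy":-0.7,"dz":-0.55}
    - {"dx":-1,"dy":-0.84,"dz":-0.55}
    - {"dx":-1,"dy":-0.84,"dz":-0.55}
  hand: 0

```text
invalid input at $.moves[0]: expected keys dx, dy, dz, wx, wy, wz
```

Call:
send_rows:
  moves:
    - {"dx":-0.17,"dy":-0.14}
    - {"dx":-0.34,"dy":-0.28}
    - {"dx":-0.5,"dy":-0.42}
    - {"dx":-0.67,"dy":-0.56}
    - {"dx":-0.84,"dy":-0.7}
    - {"dx":-1,"dy":-0.84}
    - {"dx":-1,"dy":-0.84}

```text
invalid input at $.moves[0]: expected keys dx, dy, dz, wx, wy, wz
```

Call:
send_rows:
  moves:
    - {"dx":0,"dy":0,"dz":-0.2,"wx":0,"wy":0,"wz":0}
    - {"dx":0,"dy":0,"dz":-0.4,"wx":0,"wy":0,"wz":0}
    - {"dx":0,"dy":0,"dz":-0.55,"wx":0,"wy":0,"wz":0}
    - {"dx":-0.17,"dy":-0.14,"dz":-0.55,"wx":0,"wy":0,"wz":0}
    - {"dx":-0.34,"dy":-0.28,"dz":-0.55,"wx":0,"wy":0,"wz":0}
    - {"dx":-0.5,"dy":-0.42,"dz":-0.55,"wx":0,"wy":0,"wz":0}
    - {"dx":-0.67,"dy":-0.56,"dz":-0.55,"wx":0,"wy":0,"wz":0}
    - {"dx":-0.84,"dy":-0.7,"dz":-0.55,"wx":0,"wy":0,"wz":0}
    - {"dx":-1,"dy":-0.84,"dz":-0.55,"wx":0,"wy":0,"wz":0}
    - {"dx":-1,"dy":-0.84,"dz":-0.55,"wx":0,"wy":0,"wz":0}
  hand: 0

```text
t: 1.15
eef_pos: [0.3909, 0.3773, 0.3416]
eef_rot: [-3.14, 0.002, 2.718]
force: [-0.4, 0.1, -0.0]
width: -0.005
```

Call:
send_rows:
  moves:
    - {"dx":-0.17,"dy":-0.14,"dz":0,"wx":0,"wy":0,"wz":0}
    - {"dx":-0.34,"dy":-0.28,"dz":0,"wx":0,"wy":0,"wz":0}
    - {"dx":-0.5,"dy":-0.42,"dz":0,"wx":0,"wy":0,"wz":0}
    - {"dx":-0.67,"dy":-0.56,"dz":0,"wx":0,"wy":0,"wz":0}
    - {"dx":-0.84,"dy":-0.7,"dz":0,"wx":0,"wy":0,"wz":0}
    - {"dx":-1,"dy":-0.84,"dz":0,"wx":0,"wy":0,"wz":0}
    - {"dx":-1,"dy":-0.84,"dz":0,"wx":0,"wy":0,"wz":0}

```text
t: 1.85
eef_pos: [0.5047, 0.1431, 0.3414]
eef_rot: [-3.14, 0.002, 2.718]
force: [-0.0, -0.4, -0.1]
width: 0.002
```

Call:
send_rows:
  moves:
    - {"dx":-0.17,"dy":-0.14,"dz":0,"wx":0,"wy":0,"wz":0.15}
    - {"dx":-0.34,"dy":-0.28,"dz":0,"wx":0,"wy":0,"wz":0.3}
    - {"dx":-0.5,"dy":-0.42,"dz":0,"wx":0,"wy":0,"wz":0.45}
    - {"dx":-0.67,"dy":-0.56,"dz":0,"wx":0,"wy":0,"wz":0.6}
    - {"dx":-0.84,"dy":-0.7,"dz":0,"wx":0,"wy":0,"wz":0.8}
    - {"dx":-0.87,"dy":-0.745,"dz":0,"wx":0,"wy":0,"wz":1.0}
    - {"dx":-0.87,"dy":-0.745,"dz":0,"wx":0,"wy":0,"wz":1.0}
    - {"dx":-0.87,"dy":-0.745,"dz":0,"wx":0,"wy":0,"wz":1.0}

```text
t: 2.65
eef_pos: [0.6018, -0.0551, 0.3408]
eef_rot: [-3.141, -0.001, 1.947]
force: [0.5, 0.8, -1.3]
width: 0.002
```

```bash
python3 - <<'E'
from plant import *
import cv2,pickle
s=get_state();print({k:s[k] for k in("t","qpos","eef_pos","eef_rot","force","width")})
c=camera("wrist");pickle.dump((s,c),open("w1.pkl","wb"))
cv2.imwrite("pics/wrist1.png",c["color"][:,:,::-1])
c=camera("side");cv2.imwrite("pics/side1.png",c["color"][:,:,::-1])
E
```

```text
{'t': 2.65, 'qpos': array([-0.44511028,  0.30324942,  0.56291863,  1.61983385, -0.1684177 ,
        1.26815931,  0.52392647]), 'eef_pos': array([ 0.60180826, -0.05512136,  0.3408486 ]), 'eef_rot': array([-3.14099890e+00, -1.03544560e-03,  1.94698168e+00]), 'force': array([ 0.48556888,  0.7681309 , -1.31386514]), 'width': 0.0017282933354383287}
```

View pics/wrist1.png

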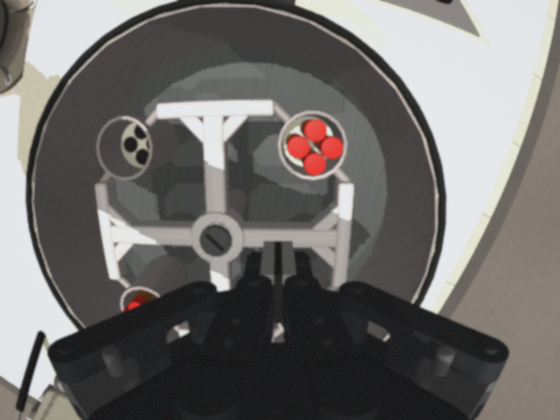

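View pics/side1.png

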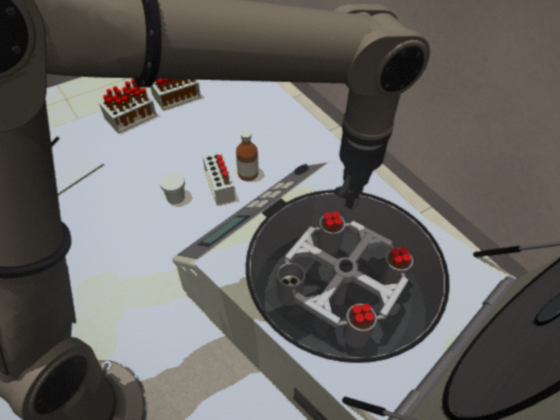

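The wrist view shows the nut at (217,239), the empty bucket at (124,148), a full one at (312,145), and the arm to push running right from the nut, beneath the fingertip at (278,250). I'll cross-check the axis and rotor angle from this view.

```bash
cat >> h.py <<'E'
from scipy.spatial.transform import Rotation as Ro
def wback(s,c,uv,z):
    k=c["intrinsics"];uv=np.atleast_2d(uv).astype(float)
    xy=(uv-[k[0,2],k[1,2]])/k[0,0];r=np.linalg.norm(xy,axis=1);
    d=np.c_[xy/r[:,None]*np.sin(r)[:,None],np.cos(r)]
    R=Ro.from_euler('xyz',s["eef_rot"]).as_matrix();M=c["mount"]
    d=d@M[:3,:3].T@R.T; o=s["eef_pos"]+R@M[:3,3]
    return o+d*((z-o[2])/d[:,2])[:,None]
E
python3 - <<'E'
from h import *
import cv2
s,c=pickle.load(open("w1.pkl","rb"))
ang=lambda v:np.degrees(np.arctan2(v[1],v[0]))
n=wback(s,c,[217,239],.235)[0];print("nut",n)
for k,p in dict(empty=[124.5,148],full=[312,145]).items():
    b=wback(s,c,p,.228)[0];print(k,b,ang(b[:2]-n[:2]),np.linalg.norm(b[:2]-n[:2]), ang(b[:2]-[.566,-.1055]))
# tip pixel vs expected
print(Ro.from_euler('xyz',s["eef_rot"]).as_matrix().round(4))
a=c["color"][:,:,::-1][80:310,80:400];cv2.imwrite("pics/w1z.png",cv2.resize(a,None,fx=2.5,fy=2.5,interpolation=cv2.INTER_CUBIC))
E
```

```text
nut [ 0.56776176 -0.10230813  0.235     ]
empty [ 0.46555019 -0.05963211  0.228     ] 157.33817919819464 0.11076302393033038 155.45737657380928
full [ 0.6116095  -0.00296716  0.228     ] 66.18399085814536 0.10858753225060244 66.01915031679907
[[-3.674e-01  9.301e-01 -9.000e-04]
 [ 9.301e-01  3.674e-01  7.000e-04]
 [ 1.000e-03 -6.000e-04 -1.000e+00]]
```

View pics/w1z.png

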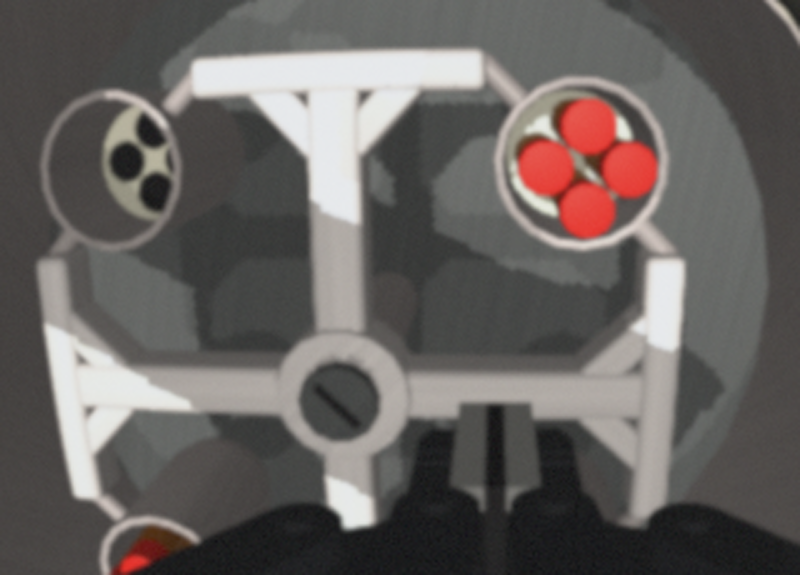

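The rotor reading agrees: axis about (0.5665, -0.1045), arm at about 21.1°. The tip sits 51 mm along the arm and 33 mm to its side, leaving about 13 mm of gap. Descending into the pocket.

Call:
send_rows:
  moves:
    - {"dx":0,"dy":0,"dz":0.12,"wx":0,"wy":0,"wz":0}
    - {"dx":0,"dy":0,"dz":0.24,"wx":0,"wy":0,"wz":0}
    - {"dx":0,"dy":0,"dz":0.36,"wx":0,"wy":0,"wz":0}
    - {"dx":0,"dy":0,"dz":0.44,"wx":0,"wy":0,"wz":0}
    - {"dx":0,"dy":0,"dz":0.52,"wx":0,"wy":0,"wz":0}
    - {"dx":0,"dy":0,"dz":0.58,"wx":0,"wy":0,"wz":0}
    - {"dx":0,"dy":0,"dz":0.62,"wx":0,"wy":0,"wz":0}
    - {"dx":0,"dy":0,"dz":0.64,"wx":0,"wy":0,"wz":0}
    - {"dx":0,"dy":0,"dz":0.64,"wx":0,"wy":0,"wz":0}

```text
t: 3.65
eef_pos: [0.6019, -0.0565, 0.2132]
eef_rot: [-3.141, -0.0, 1.943]
force: [-0.5, -0.3, -0.0]
width: -0.0
```

```bash
python3 - <<'E'
from plant import *
import cv2,pickle
s=get_state();print({k:s[k] for k in("t","eef_pos","eef_rot","force","width")})
c=camera("side")["color"][:,:,::-1][150:390,225:465];c2=camera("wrist")["color"][:,:,::-1]
cv2.imwrite("pics/side2.png",cv2.resize(c,None,fx=2.4,fy=2.4));cv2.imwrite("pics/wrist2.png",c2)
E
```

```text
{'t': 3.65, 'eef_pos': array([ 0.6018911 , -0.05650825,  0.21317164]), 'eef_rot': array([-3.14137843e+00, -2.14029831e-04,  1.94315037e+00]), 'force': array([-0.53070166, -0.31689514, -0.00492084]), 'width': -6.580766888620642e-05}
```

View pics/side2.png

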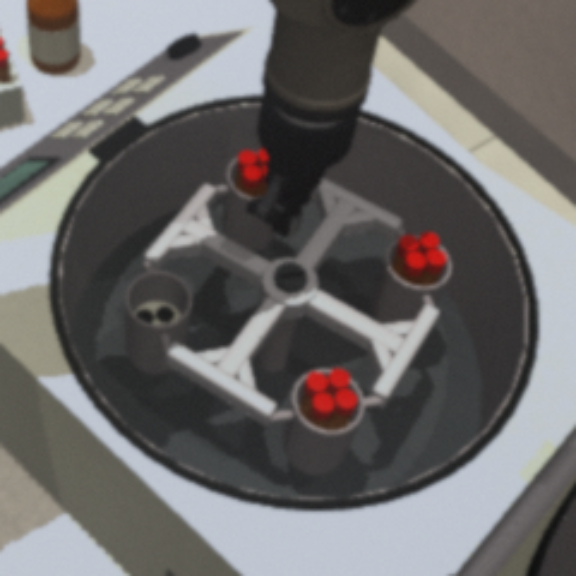

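View pics/wrist2.png

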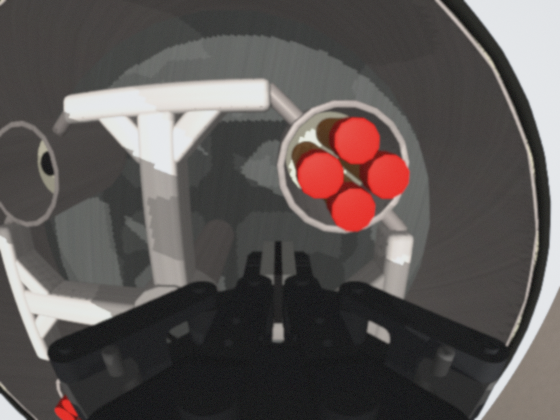

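The tip is in the pocket at z = 0.213, touching nothing. Easing it toward the arm.

Call:
send_rows:
  moves:
    - {"dx":-0.015,"dy":0,"dz":0,"wx":0,"wy":0,"wz":0}
    - {"dx":-0.03,"dy":0,"dz":0,"wx":0,"wy":0,"wz":0}
    - {"dx":-0.04,"dy":0,"dz":0,"wx":0,"wy":0,"wz":0}
    - {"dx":-0.045,"dy":0,"dz":0,"wx":0,"wy":0,"wz":0}
    - {"dx":-0.05,"dy":0,"dz":0,"wx":0,"wy":0,"wz":0}
    - {"dx":-0.055,"dy":0,"dz":0,"wx":0,"wy":0,"wz":0}
    - {"dx":-0.06,"dy":0,"dz":0,"wx":0,"wy":0,"wz":0}

```text
t: 4.45
eef_pos: [0.6063, -0.068, 0.2133]
eef_rot: [-3.142, -0.0, 1.942]
force: [0.3, -0.5, 0.6]
width: 0.002
```

```bash
python3 - <<'E'
import numpy as np
from plant import *
s=get_state();print(s["eef_pos"],np.degrees(s["eef_rot"]),s["force"],s["t"])
for k in range(1,13):
    f=np.radians(1.2*k);x,y=20,50
    dx=x*np.cos(f)-y*np.sin(f)-x;dy=x*np.sin(f)+y*np.cos(f)-y
    print(k,round(dx/200,4),round(dy/200,4),round(1.2*k/45,4))
E
```

```text
[ 0.6063044  -0.06802375  0.21325253] [-1.79997070e+02 -3.66805252e-03  1.11294447e+02] [ 0.29883989 -0.45544947  0.61265706] 4.45
1 -0.0053 0.002 0.0267
2 -0.0106 0.004 0.0533
3 -0.0159 0.0058 0.08
4 -0.0213 0.0075 0.1067
5 -0.0267 0.0091 0.1333
6 -0.0321 0.0106 0.16
7 -0.0376 0.0119 0.1867
8 -0.0431 0.0132 0.2133
9 -0.0486 0.0143 0.24
10 -0.0542 0.0153 0.2667
11 -0.0597 0.0162 0.2933
12 -0.0653 0.017 0.32
```

Call:
send_rows:
  moves:
    - {"dx":-0.005,"dy":0.002,"dz":0,"wx":0,"wy":0,"wz":0.027}
    - {"dx":-0.011,"dy":0.004,"dz":0,"wx":0,"wy":0,"wz":0.053}
    - {"dx":-0.016,"dy":0.006,"dz":0,"wx":0,"wy":0,"wz":0.08}
    - {"dx":-0.021,"dy":0.0075,"dz":0,"wx":0,"wy":0,"wz":0.107}
    - {"dx":-0.027,"dy":0.009,"dz":0,"wx":0,"wy":0,"wz":0.133}
    - {"dx":-0.032,"dy":0.0105,"dz":0,"wx":0,"wy":0,"wz":0.16}
    - {"dx":-0.0375,"dy":0.012,"dz":0,"wx":0,"wy":0,"wz":0.187}
    - {"dx":-0.043,"dy":0.013,"dz":0,"wx":0,"wy":0,"wz":0.213}
    - {"dx":-0.0485,"dy":0.0145,"dz":0,"wx":0,"wy":0,"wz":0.24}
    - {"dx":-0.054,"dy":0.0155,"dz":0,"wx":0,"wy":0,"wz":0.267}
    - {"dx":-0.06,"dy":0.016,"dz":0,"wx":0,"wy":0,"wz":0.293}
    - {"dx":-0.065,"dy":0.017,"dz":0,"wx":0,"wy":0,"wz":0.32}

```text
t: 5.65
eef_pos: [0.6144, -0.0789, 0.2133]
eef_rot: [3.141, 0.0, 1.689]
force: [0.3, 2.5, -0.2]
width: -0.001
```

```bash
cat > look.py <<'E'
import sys,cv2
from plant import *
from h import *
n=sys.argv[1]
s=get_state();print(s["t"],s["eef_pos"],np.degrees(s["eef_rot"]),s["force"])
w=camera("wrist");a=camera("side");b=camera("scene");pickle.dump((s,w,a,b),open(n+".pkl","wb"))
A=cv2.resize(np.ascontiguousarray(a["color"][170:380,225:465,::-1]),None,fx=2.8,fy=2.8,interpolation=cv2.INTER_CUBIC)
B=cv2.resize(np.ascontiguousarray(b["color"][115:305,105:365,::-1]),None,fx=3,fy=3,interpolation=cv2.INTER_CUBIC)
cv2.imwrite(f"pics/{n}s.png",A);cv2.imwrite(f"pics/{n}c.png",B);cv2.imwrite(f"pics/{n}w.png",w["color"][:,:,::-1])
E
python3 look.py p1
```

```text
5.65 [ 0.61438737 -0.0789069   0.21328129] [1.79982474e+02 2.17563964e-03 9.67963816e+01] [ 0.27810668  2.47673741 -0.23333722]
```

View pics/p1s.png

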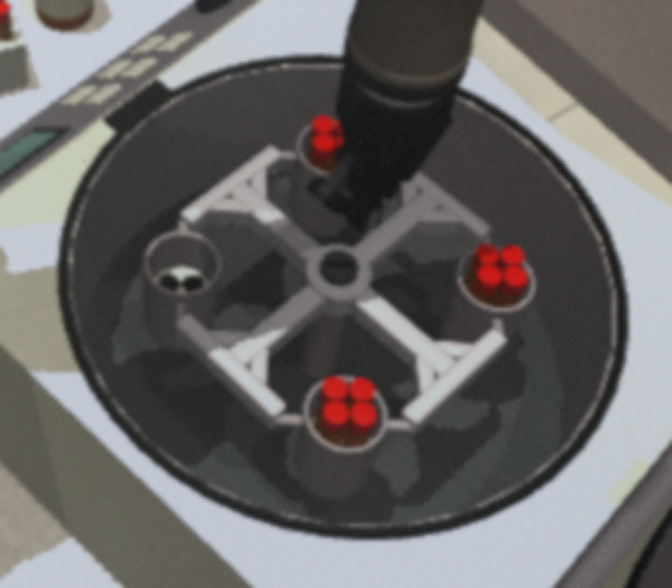

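View pics/p1w.png

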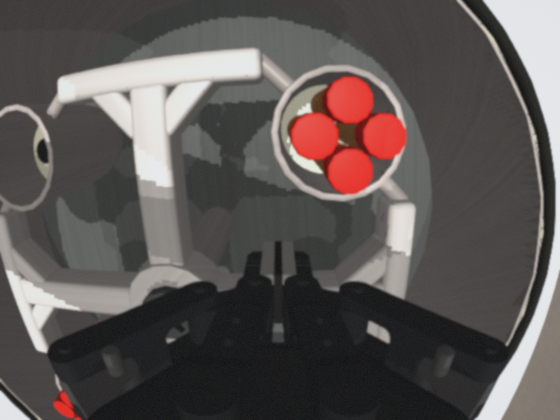

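The rotor is turning smoothly at about 2.5 N: empty bucket at (182,268) and the others at (497,277) and (345,413) in the zoomed side view. Measuring the angle.

```bash
cat > angs.py <<'E'
import sys
from h import *
s,w,S,C=pickle.load(open(sys.argv[1]+".pkl","rb"))
P=eval(sys.argv[2]) # side-zoom rim centres name:offset
n=np.array([.5655,-.1070])
for off,p in P:
    b=back(S,np.array(p)/2.8+[225,170],.228)[0][:2]-n
    print(off,(np.degrees(np.arctan2(b[1],b[0]))+off)%360,np.linalg.norm(b))
E
python3 - <<'E'
from h import *
s,d=pickle.load(open("d0.pkl","rb"));pickle.dump((s,0,d["side"],d["scene"]),open("p0.pkl","wb"))
E
python3 angs.py p0 "[(0,[185,293]),(90,[301,148]),(180,[489,247]),(270,[383,411])]"
python3 angs.py p1 "[(0,[182,268]),(180,[497,277]),(270,[345,413])]"
```

```text
0 156.47873656530757 0.11266871528058749
90 155.82373447230935 0.11332171405280601
180 156.81664769467818 0.11380912205178617
270 156.16425598239877 0.11258605571046586
0 145.74466901390747 0.11267284701617569
180 143.74354558452575 0.11347800500139188
270 143.14582749023194 0.11267661961134628
```

Call:
send_rows:
  moves:
    - {"dx":-0.005,"dy":0.002,"dz":0,"wx":0,"wy":0,"wz":0.027}
    - {"dx":-0.011,"dy":0.004,"dz":0,"wx":0,"wy":0,"wz":0.053}
    - {"dx":-0.016,"dy":0.006,"dz":0,"wx":0,"wy":0,"wz":0.08}
    - {"dx":-0.021,"dy":0.0075,"dz":0,"wx":0,"wy":0,"wz":0.107}
    - {"dx":-0.027,"dy":0.009,"dz":0,"wx":0,"wy":0,"wz":0.133}
    - {"dx":-0.032,"dy":0.0105,"dz":0,"wx":0,"wy":0,"wz":0.16}
    - {"dx":-0.0375,"dy":0.012,"dz":0,"wx":0,"wy":0,"wz":0.187}
    - {"dx":-0.043,"dy":0.013,"dz":0,"wx":0,"wy":0,"wz":0.213}
    - {"dx":-0.0485,"dy":0.0145,"dz":0,"wx":0,"wy":0,"wz":0.24}
    - {"dx":-0.054,"dy":0.0155,"dz":0,"wx":0,"wy":0,"wz":0.267}
    - {"dx":-0.06,"dy":0.016,"dz":0,"wx":0,"wy":0,"wz":0.293}
    - {"dx":-0.065,"dy":0.017,"dz":0,"wx":0,"wy":0,"wz":0.32}

```text
t: 7.0
eef_pos: [0.6193, -0.0916, 0.2134]
eef_rot: [3.141, 0.0, 1.438]
force: [1.9, 3.2, -1.0]
width: -0.003
```

Call:
send_rows:
  moves:
    - {"dx":-0.005,"dy":0.002,"dz":0,"wx":0,"wy":0,"wz":0.027}
    - {"dx":-0.011,"dy":0.004,"dz":0,"wx":0,"wy":0,"wz":0.053}
    - {"dx":-0.016,"dy":0.006,"dz":0,"wx":0,"wy":0,"wz":0.08}
    - {"dx":-0.021,"dy":0.0075,"dz":0,"wx":0,"wy":0,"wz":0.107}
    - {"dx":-0.027,"dy":0.009,"dz":0,"wx":0,"wy":0,"wz":0.133}
    - {"dx":-0.032,"dy":0.0105,"dz":0,"wx":0,"wy":0,"wz":0.16}
    - {"dx":-0.0375,"dy":0.012,"dz":0,"wx":0,"wy":0,"wz":0.187}
    - {"dx":-0.043,"dy":0.013,"dz":0,"wx":0,"wy":0,"wz":0.213}
    - {"dx":-0.0485,"dy":0.0145,"dz":0,"wx":0,"wy":0,"wz":0.24}
    - {"dx":-0.054,"dy":0.0155,"dz":0,"wx":0,"wy":0,"wz":0.267}
    - {"dx":-0.06,"dy":0.016,"dz":0,"wx":0,"wy":0,"wz":0.293}
    - {"dx":-0.065,"dy":0.017,"dz":0,"wx":0,"wy":0,"wz":0.32}

```text
t: 8.2
eef_pos: [0.6207, -0.1049, 0.2133]
eef_rot: [-3.142, 0.0, 1.187]
force: [2.9, 2.8, 1.1]
width: -0.002
```

```bash
python3 look.py p2
```

```text
8.2 [ 0.6207497  -0.10490168  0.21330307] [-1.79999654e+02  2.65479164e-03  6.79853153e+01] [2.87501766 2.77673481 1.0953834 ]
```

View pics/p2s.png

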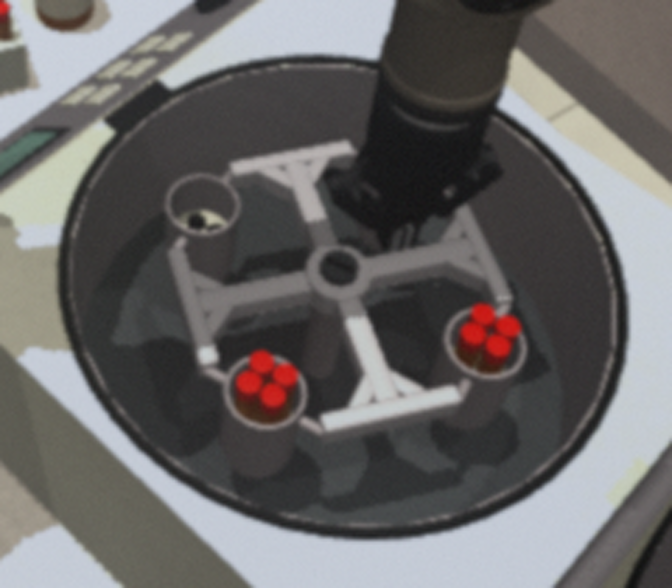

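View pics/p2w.png

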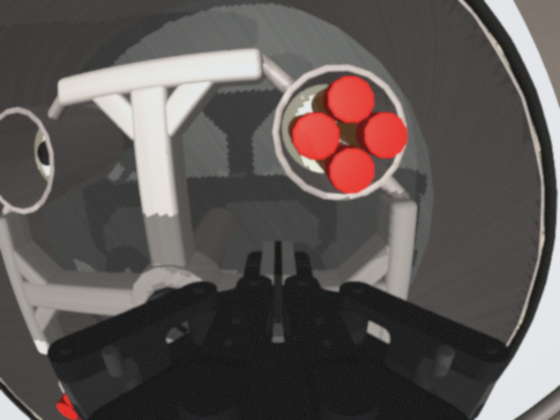

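Empty rim at (202,207), others at (485,340) and (265,391). The tip is still flat against the arm and clear of the bucket. I'll measure this, and refine the front direction by fitting the deck edges.

```bash
python3 angs.py p2 "[(0,[202,207]),(180,[485,340]),(270,[265,391])]"; python3 - <<'E'
import cv2
from h import *
s,d=pickle.load(open("d0.pkl","rb"))
lsd=cv2.createLineSegmentDetector()
for n in("side","scene"):
    g=cv2.cvtColor(d[n]["color"],cv2.COLOR_RGB2GRAY)
    L=lsd.detect(g)[0][:,0]
    for l in L:
        ln=np.hypot(l[2]-l[0],l[3]-l[1])
        if ln<30: continue
        P=back(d[n],l.reshape(2,2),.235)[:,:2];v=P[1]-P[0]
        a=np.degrees(np.arctan2(v[1],v[0]))%180
        if min(abs(a-101),abs(a-11))<5 and np.abs(P-[.566,-.105]).max()<.5: print(n,l.round(1),round(a,2),P.round(3).tolist())
E
```

```text
0 116.65827742208917 0.11142674122282538
180 115.8247621843575 0.11169889842644058
270 115.08776366817526 0.11292528638196904
side [208.4 231.  304.3 161.8] 11.32 [[0.375, 0.119], [0.666, 0.177]]
side [441.6 320.3 415.4 346.7] 7.75 [[0.635, -0.299], [0.559, -0.309]]
side [285.6 340.5 263.2 319.2] 100.9 [[0.373, -0.173], [0.362, -0.116]]
side [481.2 302.3 504.9 275. ] 9.85 [[0.726, -0.314], [0.813, -0.299]]
side [413.7 388.8 480.9 306.1] 11.16 [[0.504, -0.361], [0.719, -0.319]]
side [392.1 412.3 411.7 387.7] 11.67 [[0.448, -0.37], [0.502, -0.358]]
side [192.3 261.5 356.1 418.9] 101.05 [[0.312, 0.069], [0.392, -0.345]]
side [177.1 253.5 208.4 231.5] 10.42 [[0.295, 0.103], [0.374, 0.118]]
side [309.9 419.  274.7 386.5] 103.99 [[0.331, -0.304], [0.312, -0.23]]
side [261.3 210.3 194.1 260.2] 11.23 [[0.499, 0.106], [0.316, 0.069]]
side [274.3 385.7 191.3 299.9] 100.74 [[0.312, -0.229], [0.27, -0.008]]
side [452.8 366.3 480.7 328.2] 12.64 [[0.587, -0.371], [0.683, -0.349]]
side [481.6 327.9 504.  304. ] 7.38 [[0.685, -0.35], [0.759, -0.34]]
side [266.6 317.1 291.3 339.9] 101.53 [[0.37, -0.1
[... 969 characters left out ...]
 274. ] 104.78 [[0.851, 0.371], [0.887, 0.233]]
scene [140.8 240.4  97.6 216.7] 105.55 [[0.913, 0.082], [0.952, -0.061]]
scene [120.8 144.8 206.7 108.9] 10.88 [[0.764, -0.367], [0.411, -0.435]]
scene [ 63.2 204.6 113.2 180.7] 10.94 [[0.998, -0.161], [0.862, -0.187]]
scene [187.3 273.  140.8 241.6] 101.08 [[0.886, 0.231], [0.914, 0.085]]
scene [124.5 150.8 171.5 129.8] 12.15 [[0.771, -0.324], [0.594, -0.362]]
scene [172.1 129.8 212.1 112.5] 10.98 [[0.592, -0.361], [0.414, -0.396]]
scene [200.7 114.4 167.1 128.8] 11.06 [[0.455, -0.407], [0.601, -0.378]]
scene [191.  263.3 138.5 230. ] 101.76 [[0.866, 0.212], [0.901, 0.046]]
scene [253.3 305.4 224.7 286.4] 100.65 [[0.836, 0.378], [0.85, 0.307]]
```

The front direction is 101.1° and consistent across about ten edges. The rotor is now at about 115.9°, so 14.8° remain. I'll push about 13°, then measure.

Call:
send_rows:
  moves:
    - {"dx":-0.005,"dy":0.002,"dz":0,"wx":0,"wy":0,"wz":0.027}
    - {"dx":-0.011,"dy":0.004,"dz":0,"wx":0,"wy":0,"wz":0.053}
    - {"dx":-0.016,"dy":0.006,"dz":0,"wx":0,"wy":0,"wz":0.08}
    - {"dx":-0.021,"dy":0.0075,"dz":0,"wx":0,"wy":0,"wz":0.107}
    - {"dx":-0.027,"dy":0.009,"dz":0,"wx":0,"wy":0,"wz":0.133}
    - {"dx":-0.032,"dy":0.0105,"dz":0,"wx":0,"wy":0,"wz":0.16}
    - {"dx":-0.0375,"dy":0.012,"dz":0,"wx":0,"wy":0,"wz":0.187}
    - {"dx":-0.043,"dy":0.013,"dz":0,"wx":0,"wy":0,"wz":0.213}
    - {"dx":-0.0485,"dy":0.0145,"dz":0,"wx":0,"wy":0,"wz":0.24}
    - {"dx":-0.054,"dy":0.0155,"dz":0,"wx":0,"wy":0,"wz":0.267}
    - {"dx":-0.058,"dy":0.016,"dz":0,"wx":0,"wy":0,"wz":0.285}
    - {"dx":-0.058,"dy":0.016,"dz":0,"wx":0,"wy":0,"wz":0.285}

```text
t: 9.55
eef_pos: [0.6193, -0.117, 0.2133]
eef_rot: [3.142, 0.0, 0.964]
force: [1.2, 0.5, -1.0]
width: -0.003
```

```bash
python3 look.py p3
```

```text
9.55 [ 0.6192961  -0.11703926  0.21327755] [1.79996536e+02 2.23269685e-02 5.52128902e+01] [ 1.23168362  0.48474925 -1.03396317]
```

View pics/p3s.png

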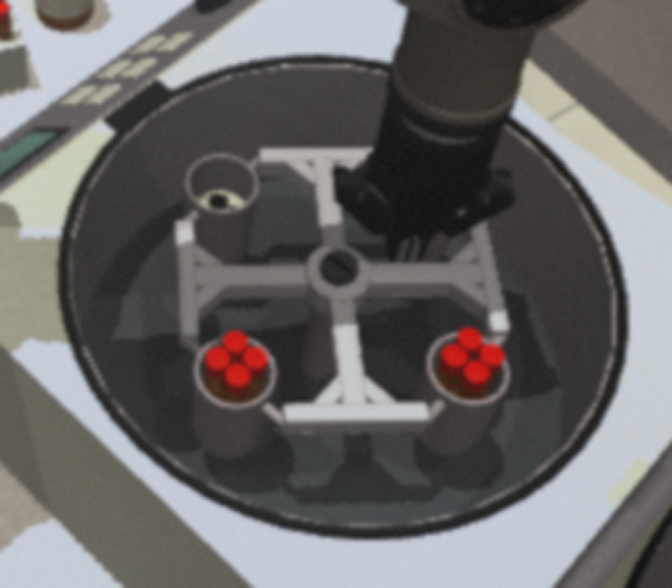

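View pics/p3c.png

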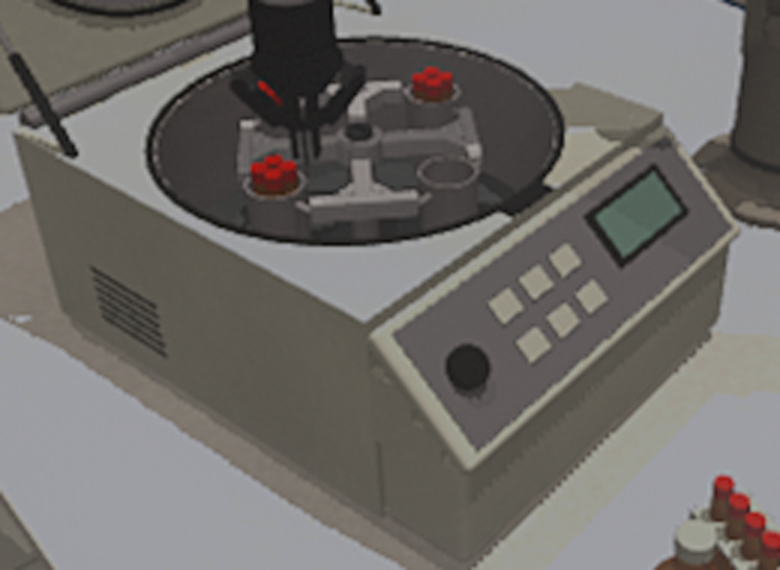

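Side view: empty rim (222,184), others (469,368) and (235,371). Scene view: empty (447,173), others (275,184) and (432,92). I'll run one joint fit over all the frames.

```bash
cat > fit.py <<'E'
from h import *
from scipy.optimize import least_squares
s,d=pickle.load(open("d0.pkl","rb"));S,C=d["side"],d["scene"]
# (frame, cam, offset k*90: empty 0, f1 -90, f2 180, f3 +90)
O=[(0,'S',0,185,293),(0,'S',-90,301,148),(0,'S',180,489,247),(0,'S',90,383,411),
(0,'C',0,469,120),(0,'C',-90,380,193),(0,'C',180,242,149),(0,'C',90,336,83),
(1,'S',0,182,268),(1,'S',180,497,277),(1,'S',90,345,413),
(2,'S',0,202,207),(2,'S',180,485,340),(2,'S',90,265,391),
(3,'S',0,222,184),(3,'S',180,469,368),(3,'S',90,235,371),
(3,'C',0,447,173),(3,'C',-90,275,184),(3,'C',90,432,92)]
import sys
O+=eval(sys.argv[1]) if len(sys.argv)>1 else []
Q=[]
for f,c,o,u,v in O:
    uv=np.array([u,v])/2.8+[225,170] if c=='S' else np.array([u,v])/3+[105,115]
    Q.append(back(S if c=='S' else C,uv,.228)[0][:2])
Q=np.array(Q);nf=max(o[0] for o in O)+1
def res(p):
    r=[]
    for (f,c,o,_,_),q in zip(O,Q):
        n=p[0:2] if c=='S' else p[2:4]; a=p[5+f]+np.radians(o)
        r.append(n+p[4]*np.array([np.cos(a),np.sin(a)])-q)
    return np.ravel(r)*1000
p0=[.566,-.105,.566,-.105,.112]+[np.radians(x) for x in [156,144,116,103,101,101,101][:nf]]
R=least_squares(res,p0,loss='soft_l1');print(R.x[:5].round(4),np.degrees(R.x[5:]).round(2))
for o,r in zip(O,res(R.x).reshape(-1,2)): print(o[:3],r.round(1))
E
python3 fit.py
```

```text
[ 0.5651 -0.1073  0.5678 -0.1     0.1124] [156.14 144.1  115.9  102.54]
(0, 'S', 0) [0.1 0.2]
(0, 'S', -90) [-1.4 -0.9]
(0, 'S', 180) [-2.3 -0.9]
(0, 'S', 90) [-0.4 -0.1]
(0, 'C', 0) [-1.  -0.8]
(0, 'C', -90) [0.9 3.7]
(0, 'C', 180) [2.9 2.8]
(0, 'C', 90) [-0.8  0.9]
(1, 'S', 0) [1.7 2.2]
(1, 'S', 180) [-0.9  0.9]
(1, 'S', 90) [ 1.3 -1.1]
(2, 'S', 0) [0.5 1.2]
(2, 'S', 180) [ 0.  -0.8]
(2, 'S', 90) [ 0.8 -1.5]
(3, 'S', 0) [0.2 0.7]
(3, 'S', 180) [-0.5  0.7]
(3, 'S', 90) [ 0.1 -0.1]
(3, 'C', 0) [-1.3 -1.2]
(3, 'C', -90) [ 0.8 -1.1]
(3, 'C', 90) [-0.1 -0.5]
```

1.4° remain. One small push of about 1.5°.

Call:
send_rows:
  moves:
    - {"dx":-0.003,"dy":0.001,"dz":0,"wx":0,"wy":0,"wz":0.015}
    - {"dx":-0.005,"dy":0.002,"dz":0,"wx":0,"wy":0,"wz":0.025}
    - {"dx":-0.0065,"dy":0.0025,"dz":0,"wx":0,"wy":0,"wz":0.033}
    - {"dx":-0.0065,"dy":0.0025,"dz":0,"wx":0,"wy":0,"wz":0.033}
    - {"dx":-0.0065,"dy":0.0025,"dz":0,"wx":0,"wy":0,"wz":0.033}

```text
t: 10.2
eef_pos: [0.6191, -0.118, 0.2133]
eef_rot: [-3.142, 0.0, 0.939]
force: [0.9, 0.7, -0.5]
width: -0.0
```

```bash
python3 look.py p4
```

```text
10.2 [ 0.61910195 -0.11802629  0.21330741] [-1.79998813e+02  3.26909744e-04  5.37824250e+01] [ 0.8690282   0.74119938 -0.49472695]
```

View pics/p4s.png

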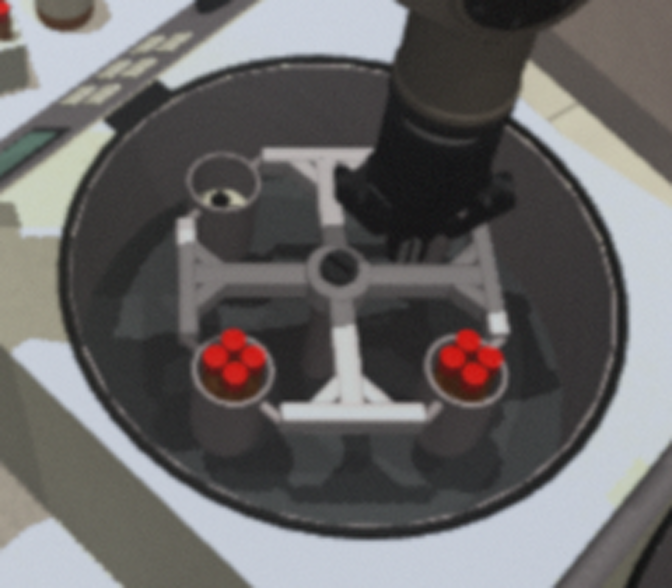

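View pics/p4c.png

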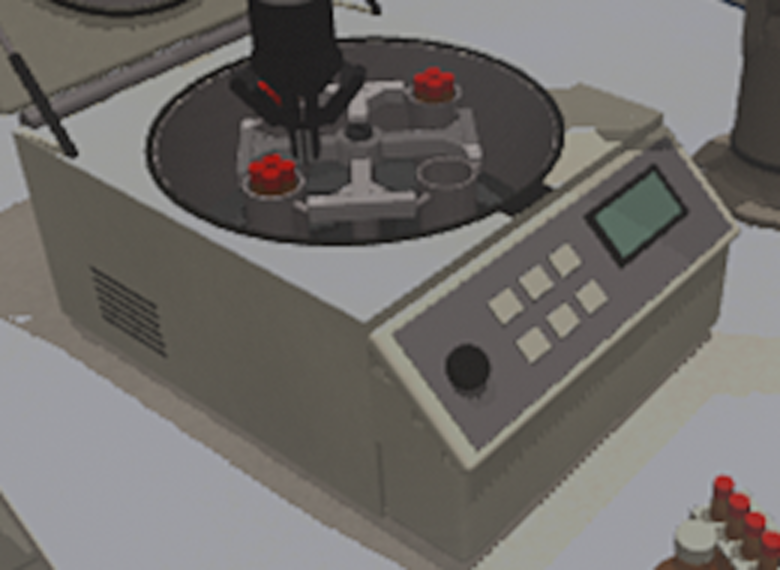

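View pics/p4w.png

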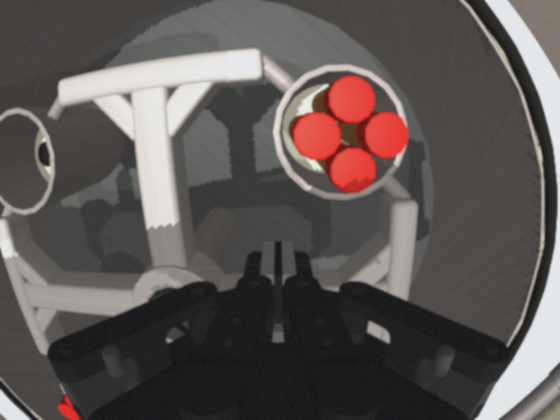

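```bash
python3 fit.py "[(4,'S',0,224,182),(4,'S',180,467,369),(4,'S',90,233,370),(4,'C',0,446,174),(4,'C',-90,273,184),(4,'C',90,434,93)]" | head -1; python3 - <<'E'
# measured rotation between frames using red-cap centroids (subpixel)
import cv2
from h import *
for n in("p3","p4"):
    s,w,S,C=pickle.load(open(n+".pkl","rb"))
    h=cv2.cvtColor(S["color"],cv2.COLOR_RGB2HSV)
    m=((((h[...,0]<8)|(h[...,0]>172))&(h[...,1]>170)&(h[...,2]>90))*255).astype(np.uint8)
    k,l,st,ce=cv2.connectedComponentsWithStats(m)
    for i in range(1,k):
        if st[i,4]>150 and ce[i][0]>240 and ce[i][1]>200:
            b=back(S,ce[i],.245)[0][:2]-[.5651,-.1073];print(n,ce[i].round(2),st[i,4],np.degrees(np.arctan2(b[1],b[0])).round(2),np.linalg.norm(b).round(4))
E
```

```text
[ 0.5651 -0.1073  0.5681 -0.0993  0.1124] [156.2  144.09 115.88 102.57 101.54]
p3 [393.34 297.23] 280 -78.15 0.1121
p3 [308.94 298.44] 285 -167.64 0.1138
p4 [307.98 297.9 ] 276 -168.67 0.1142
p4 [392.53 298.03] 278 -79.42 0.112
```

Estimates of 101.5° (rims) and 100.9° (cap centroids) bracket the 101.1° target. I'll back the tip off the arm, lift straight out, and check from above.

Call:
send_rows:
  moves:
    - {"dx":0.015,"dy":0,"dz":0,"wx":0,"wy":0,"wz":0}
    - {"dx":0.03,"dy":0,"dz":0,"wx":0,"wy":0,"wz":0}
    - {"dx":0.045,"dy":-0.01,"dz":0,"wx":0,"wy":0,"wz":0}
    - {"dx":0.055,"dy":-0.01,"dz":0,"wx":0,"wy":0,"wz":0}
    - {"dx":0.055,"dy":-0.01,"dz":0,"wx":0,"wy":0,"wz":0}
    - {"dx":0.055,"dy":-0.01,"dz":-0.1,"wx":0,"wy":0,"wz":0}
    - {"dx":0.055,"dy":-0.01,"dz":-0.25,"wx":0,"wy":0,"wz":0}
    - {"dx":0.055,"dy":-0.01,"dz":-0.45,"wx":0,"wy":0,"wz":0}
    - {"dx":0.055,"dy":-0.01,"dz":-0.65,"wx":0,"wy":0,"wz":0}
    - {"dx":0.055,"dy":-0.01,"dz":-0.85,"wx":0,"wy":0,"wz":0}
    - {"dx":0.055,"dy":-0.01,"dz":-1.0,"wx":0,"wy":0,"wz":0}
    - {"dx":0.055,"dy":-0.01,"dz":-1.0,"wx":0,"wy":0,"wz":0}

```text
t: 11.55
eef_pos: [0.6254, -0.1094, 0.4182]
eef_rot: [3.135, -0.004, 0.938]
force: [-0.1, 0.2, 0.4]
width: 0.001
```

Call:
send_rows:
  moves:
    - {"dx":-0.1,"dy":0,"dz":0,"wx":0,"wy":0,"wz":0}
    - {"dx":-0.25,"dy":-0.2,"dz":0,"wx":0,"wy":0,"wz":0}
    - {"dx":-0.4,"dy":-0.3,"dz":0,"wx":0,"wy":0,"wz":0}
    - {"dx":-0.5,"dy":-0.3,"dz":0,"wx":0,"wy":0,"wz":0}
    - {"dx":-0.5,"dy":-0.3,"dz":0,"wx":0,"wy":0,"wz":0}
    - {"dx":-0.5,"dy":-0.3,"dz":0,"wx":0,"wy":0,"wz":0}
    - {"dx":-0.5,"dy":-0.3,"dz":0,"wx":0,"wy":0,"wz":0}

```text
t: 12.25
eef_pos: [0.5173, -0.1524, 0.4128]
eef_rot: [-3.141, 0.001, 0.94]
force: [0.1, 0.1, 0.6]
width: 0.0
```

```bash
python3 look.py p5
```

```text
12.25 [ 0.51725213 -0.1524467   0.41278396] [-1.79986509e+02  4.68828227e-02  5.38512736e+01] [0.11727488 0.08964271 0.58453162]
```

View pics/p5w.png

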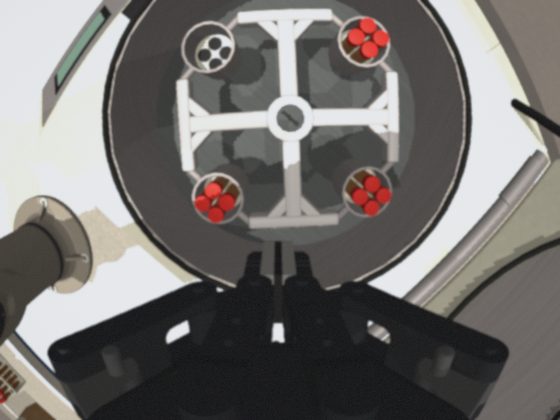

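View pics/p5s.png

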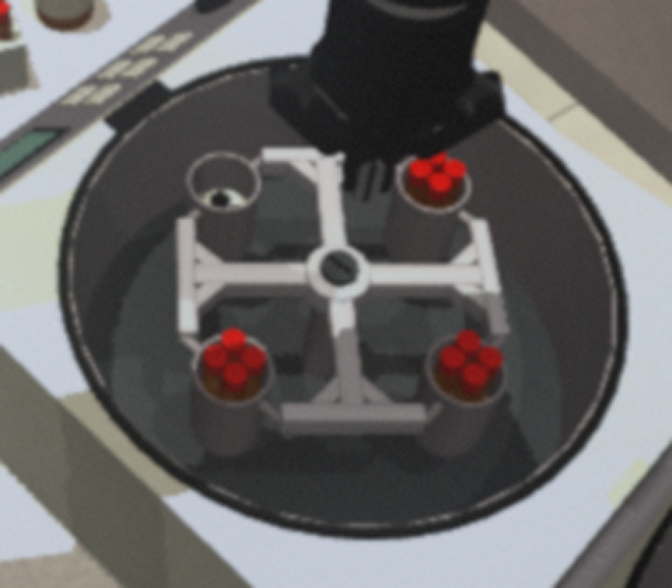

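View pics/p5c.png

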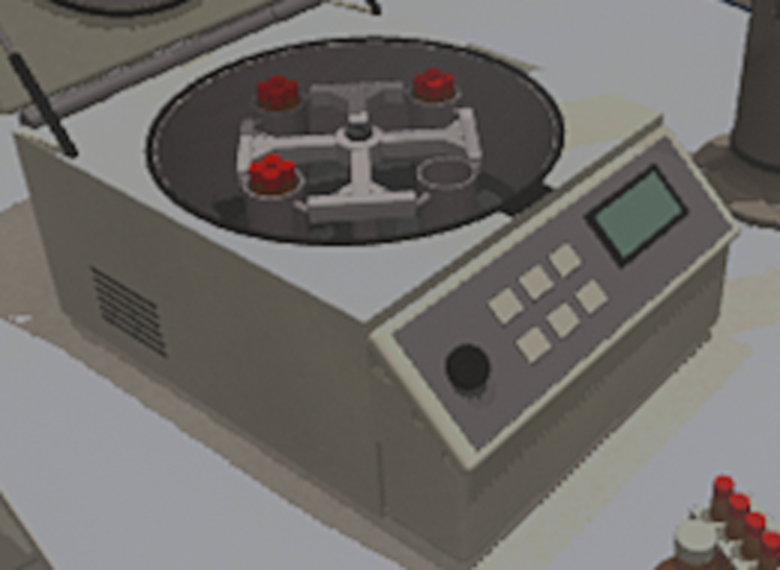

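The wrist view shows all four rims: empty (209,47), and full at (363,42), (368,192) and (217,198). The latch and panel lie beyond the empty bucket. Fitting the angle from all views.

```bash
python3 fit.py "[(4,'S',0,224,182),(4,'S',180,467,369),(4,'S',90,233,370),(4,'S',-90,435,182),(4,'C',0,446,174),(4,'C',-90,273,182),(4,'C',180,278,101),(4,'C',90,434,93)]" | head -1; python3 - <<'E'
import cv2
from h import *
s,w,S,C=pickle.load(open("p5.pkl","rb"))
A=lambda v:np.degrees(np.arctan2(v[1],v[0]))
Q=wback(s,w,[[209,47],[363,42],[368,192],[217,198]],.228)[:,:2];print(Q.round(4),Q.mean(0))
print("wrist",A(Q[0]-Q[2]),A(Q[1]-Q[3])+90)
def caps(c,f):
    h=cv2.cvtColor(c["color"],cv2.COLOR_RGB2HSV)
    m=((((h[...,0]<8)|(h[...,0]>172))&(h[...,1]>150)&(h[...,2]>80))*255).astype(np.uint8)
    m=cv2.morphologyEx(m,cv2.MORPH_CLOSE,np.ones((5,5)))
    k,l,st,ce=cv2.connectedComponentsWithStats(m)
    B=np.array([f(ce[i])[0][:2] for i in range(1,k) if st[i,4]>60]); B=B[np.linalg.norm(B-[.566,-.105],axis=1)<.16]
    print(B.round(4))
    # f1 (11deg), f3(191): opposite pair
    a=[A(b-[.566,-.105])for b in B]; i=np.argmin(np.abs(a)) if 1 else 0
    j=np.argmax(np.abs(a));print("caps pair ->",A(B[i]-B[j])+90)
caps(w,lambda u:wback(s,w,u,.245));caps(S,lambda u:back(S,u,.245));caps(C,lambda u:back(C,u,.245))
g=cv2.cvtColor(w["color"],cv2.COLOR_RGB2GRAY)
cv2.imwrite("pics/w5z.png",cv2.resize(w["color"][0:240,0:560,::-1],None,fx=1.4,fy=1.4))
# front direction from the wrist: panel / hinge lines, rectified top-down at deck height
E
```

```text
[ 0.5652 -0.1074  0.5679 -0.0995  0.1123] [156.17 144.08 115.88 102.56 101.35]
[[ 0.5453  0.0022]
 [ 0.675  -0.0841]
 [ 0.5897 -0.2164]
 [ 0.457  -0.1277]] [ 0.56675531 -0.10649835]
wrist 101.47946708257832 101.33065639768014
[[ 0.6746 -0.0838]
 [ 0.5885 -0.2138]
 [ 0.4585 -0.1275]]
caps pair -> 101.43055636328845
[[ 0.672  -0.0874]
 [ 0.4533 -0.1298]
 [ 0.5858 -0.2179]]
caps pair -> 100.96976102421954
[[ 0.4619 -0.1167]
 [ 0.5936 -0.2045]
 [ 0.6799 -0.0739]]
caps pair -> 101.11265484261168
```

Every estimate lies between 101.0° and 101.5°, against a front direction of 101.1°. The rotor hasn't moved since the tip left it. Handing in.

```bash
python3 - <<'E'
from plant import *
s=get_state();print(s["t"],s["force"],abs(s["joint_velocities"]).max())
print(finish_job())
E
```

```text
12.4 [-0.6950831  -0.58863298  0.16284501] 0.005197620218897305
the job is handed in; nothing more can be done
None
```

The rotor now has its empty bucket facing the control panel, within about half a degree, and the job is handed in at 12.4 s. I turned it about 55° clockwise with the closed fingertips against one bare arm. The force readings, taken at the end of each push, were about 4 N at most. I then backed off and lifted clear.

- **Final angle:** the last checks from all three cameras put the empty bucket at 101.0–101.5°. The machine's front, fitted from its deck and panel edges, is at 101.1°. The spread is measurement noise.
- **Camera disagreement:** the side and scene cameras place the rotor axis about 8 mm apart, so I used angles measured within each camera.
- **At rest:** the angle was the same before and after the finger left the arm. At hand-in the robot was still and touching nothing.
- **Not checked:** I did not re-measure the rack, cup and bottle at the end. The arm passed well above the bench throughout, and no contact force showed on the way.

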